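# Park the flow meter in the free bay

## Robot

A 6-joint arm with a two-finger parallel gripper is mounted at the origin on a cart in front of the work surface, level with it; the furniture and walls round the work are solid. World frame = base frame: x ahead of the robot, y to its left, z up, the work surface at z = 0. Lengths are in m, angles in rad, forces in N, time in s.
With the tool pointing down it reaches from about 0.375 to 0.925 m from the base axis. Payload 5.7 kg.
Tool frame: the origin (TCP) lies midway between the tips of the shut fingers; the grasp point (between the pads) lies 19 mm behind it (manip.grip_point_offset is the distance from the TCP to the grasp point, in m); z points along the fingers, y is the line along which they close (so a half turn about z gives the same grasp; the last joint's range is limited). The gripper opens to 85 mm and grips with 20 to 120 N. Pads are 22 mm wide; open, the fingers measure 114 mm over their backs; the gripper's body (76 mm by 85 mm) begins 54 mm behind the grasp point. The pads swing forward as they close: fully open they stand 13 mm farther back than shut.
Start: joints at [-1.464, 0.359, 1.51, -0, 1.272, -0.115], TCP at [0.132, -0.585, 0.231] pointing down, gripper open.
Joint ranges: [-2.97, 2.97], [-1.01, 2.36], [0.21, 2.38], [-0.96, 4.11], [0.2, 2.71], [-2.98, 2.98]. Speed limits (rad/s): [2.39, 2.39, 3.14, 3.14, 3.14, 3.14].

## Interface

Orientations are given as a unit quaternion [x, y, z, w].
In Python, from bench import readout, optics, close_job, manip gives the robot as it stands.
- The arm moves only by the tool step_arm, never from a script. Its arguments are lists of equal length, an entry for each row: "rotation": the turn, a rotation vector about the tool's x, y, z in rad, a list of three; "dp": the shift along the tool's x, y, z in m, a list of three; "grip": the finger opening in m, from 0 to 0.0854. In form: {"rotation": [[wx, wy, wz], ...], "dp": [[dx, dy, dz], ...], "grip": [grip, ...]}. A call has 1 to 8 rows; each row shifts and turns the commanded pose from where the row before left it, along the tool's axes as they then stand; what a row does not reach is not made up. A row lasts 1/10 s, in which the tool goes at most 50 mm and 8.59 degrees, less where a joint would pass 70% of its speed; a pose out of reach is approached as far as the arm can. A call with a gripper value outside its range is refused whole. The fingers move at their own pace and stop on an object; "squeeze" is the grip in N (left out, the last holds). Time passes only in rows, so rows that do not move let the fingers close. It gives the time, the measured TCP pose, the force, the opening and the grip force at its end, in the units of the state.
- readout.read_state(): the state, without advancing time (a new reading comes with each control period).
- optics.get_image(name): name is "side" or "top" or "wrist"; returns the picture (400x640x3 uint8, blue, green, red); there is no depth.
- optics.calibration(name): a dict with "fov_y" (degrees; the focal length in pixels is half the picture's height over the tangent of half this angle, whatever the lens; pixels are square), "cx", "cy" (the principal point, pixels), "R" (3x3) and "t" (3): a world point X has camera coordinates R X + t. Camera axes: x right, y down, z forward; pixel columns grow to the right and rows downward; lengths in m; the calibration is good to about 2 mm. The wrist camera is an equidistant fisheye: a pixel r from the principal point sees the ray r / f radians off the axis. A picture is of the moment at which its call begins: read the wrist's pose just before it. calibration takes no time and is no camera call; for the wrist camera it gives the pose at the moment of the call.
- close_job(): hands the job in; it is judged then, once.
The state is a dict: "time": time; "qpos": joint angles; "dq": joint speeds; "effort": joint torques, N m; "tcp_pos": TCP position; "ee_rot": TCP orientation; "ft_force": force on the tool from outside, world axes, zero at the start; "ft_torque": the same for the moment, N m; "width": finger opening in m; "finger_force": force on a finger pad.
Only numpy, scipy, OpenCV 4.12 (cv2) and the standard library are available. Lean on these libraries where they do the work, as an engineer would, in place of code of your own. Each camera call takes 0.05 s, during which the arm holds its last target. There are 200 camera calls.

## Task

One bay of the two-bay dock already holds a flow meter. First push the sliding shutter all the way across so that it covers that occupied bay; then push the loose flow meter along the bench, flat end first, fully home into the bay that is free. Do not lift the loose meter, and leave the parked meter, the bottles and the beaker as they stand.

Things in the scene. Friction and masses are not known exactly. Their poses are not given: they have to be found in the camera images.
- dock: Fixed low aluminium dock right of the work: two equal bays side by side, open towards about world +y, the bench as floor. Origin: middle of the mouth, on the bench; +x into the bays, +y across, z up. Bay centre lines y = +43 and -43 mm, 80 mm wide inside, back stop at x = 136 mm. Side walls and divider 6 mm thick, 30 mm high; 178 mm wide, 152 mm deep overall. Place and heading vary.
- shutter (a joint): Slide of the shutter along dock y, m: 0 = middle, half across both bays; +0.043 = stop, fully over the bay at dock y > 0; -0.043 = stop, over the bay at y < 0. Starts within 14 mm of the middle, blocks both bays. Upright steel plate 84 mm wide, top at 31 mm, just in front of the mouth (dock x = -13 to -5 mm). Friction about 1.5 N; stays put.
- post (a point): Top of the shutter's push post: a dark upright pin, 14 mm in diameter, top 70 mm above the bench, at the middle of the shutter and 12 mm in front of its plate's mid plane (dock x = -21 mm); free all round from 31 to 70 mm height.
- meter: The loose hand flow meter, a flat yellow and grey box face up on the bench, 0.15 to 0.3 kg. Origin on its underside, z up. Body x = -64 mm (flat end) to +53 mm, 62 mm wide (y = +-31), 26 mm high; two hose stubs (y = +-13) at the other end reach x = +65. Starts flat end roughly to the dock, up to 1 rad askew to its bays. Parked: origin at dock x = 72 mm, its x axis along dock -x.
- docked_meter: An identical flow meter (same size and axes), loose, already parked flat end in, in one of the two bays. Which bay varies.
- clear_bottle: Bystander: white bottle with a cap, 56 mm across, 105 mm tall; origin under its centre. The three bystanders trade places; one of them stands about 90 mm in front of the occupied bay.
- amber_bottle: Bystander: small brown bottle with a cap, 50 mm across, 95 mm tall; origin under its centre.
- glass_beaker: Bystander: glass beaker, 53 mm across, 68 mm tall; origin under its centre.
Mind the look-alikes: they are no part of the job. What is shaped like the meter but turquoise is not meant.

How it is judged:
On the way:
1. the shutter covers the occupied bay (((y of docked_meter in the frame of dock below -0.02 m and value of joint shutter below -0.035 m) or (y of docked_meter in the frame of dock above 0.02 m and value of joint shutter above 0.035 m))), for 0.2 s.
At the end, for the whole second after the job is handed in: The shutter stands over the occupied bay (within 8 mm of its stop), the loose meter lies flat and at rest in the free bay, flat end first, within 10 mm of the back stop, and the parked meter is where it was (20 mm) (((y of docked_meter in the frame of dock below -0.02 m and value of joint shutter below -0.035 m and y of meter in the frame of dock between 0.029 and 0.057 m and x of meter in the frame of dock between 0.062 and 0.077 m) or (y of docked_meter in the frame of dock above 0.02 m and value of joint shutter above 0.035 m and y of meter in the frame of dock between -0.057 and -0.029 m and x of meter in the frame of dock between 0.062 and 0.077 m)) and linear speed of meter below 0.01 m/s and angular speed of meter below 0.1 rad/s and angle between the x axis of meter and the x axis of dock, either way round below 0.17 rad and angle between meter's own z axis and vertical below 0.08 rad and distance of docked_meter from where it was at the start of the episode below 0.02 m); the robot touches nothing.
It fails at once if the loose meter is lifted off the bench (height (world z) of meter above 0.02 m or angle between meter's own z axis and vertical above 0.35 rad).
It fails at once if the parked meter is shifted by more than 25 mm (distance of docked_meter from where it was at the start of the episode above 0.025 m).
It fails at once if the clear bottle is shifted by more than 25 mm or knocked over (distance of clear_bottle from where it was at the start of the episode above 0.025 m or angle between clear_bottle's own z axis and vertical above 0.4 rad).
It fails at once if the amber bottle is shifted by more than 25 mm or knocked over (distance of amber_bottle from where it was at the start of the episode above 0.025 m or angle between amber_bottle's own z axis and vertical above 0.4 rad).
It fails at once if the glass beaker is shifted by more than 25 mm or knocked over (distance of glass_beaker from where it was at the start of the episode above 0.025 m or angle between glass_beaker's own z axis and vertical above 0.4 rad).
It also fails if it takes over 72 s, if anything falls off the work surface, if the arm or the gripper's body presses on something with over 40 N, if the wrist force passes 120 N, or if a joint passes its speed limit or range.

## Working session

There is one attempt and no reset: what is moved stays moved. The work goes in short steps, Python scripts to look and compute and a tool call to move; the robot and the scene stay as the last step left them, time stands still between calls to the robot, and variables do not carry over. Pictures are saved under pics/ and viewed, at most 12 in all, crops included, and the job is handed in when it is done.

Besides the shell and the picture viewer there is one more tool, called as name(argument=value, ...) on one line, values as JSON. step_arm: Moves the arm, as the interface text tells. Its arguments: {"type":"object","properties":{"rotation":{"type":"array","items":{"type":"array","items":{"type":"number"}}},"dp":{"type":"array","items":{"type":"array","items":{"type":"number"}}},"grip":{"type":"array","items":{"type":"number"}},"squeeze":{"type":"number"}},"required":["rotation","dp","grip"]}

```bash
mkdir -p pics; ls
python3 - <<'E'
from bench import readout, optics
import cv2
for n in ["top","side"]:
    cv2.imwrite(f"pics/{n}0.png",optics.get_image(n)); c=optics.calibration(n); print(n,c)
s=readout.read_state(); print(s["time"],s["tcp_pos"],s["ee_rot"],s["width"],s["ft_force"])
E
```

```text
pics
top {'fov_y': 53.6267880005563, 'cx': 315.87844052653827, 'cy': 197.33405663008395, 'R': array([[ 0.02852647, -0.99940387, -0.01944599],
       [-0.99234239, -0.0259753 , -0.12075538],
       [ 0.12017828,  0.02274181, -0.99249181]]), 't': array([0.0768721 , 0.54755256, 1.04215009])}
side {'fov_y': 47.94886150197641, 'cx': 317.81726266378456, 'cy': 201.77906544512624, 'R': array([[-0.46804098, -0.88370383, -0.0022745 ],
       [-0.69381061,  0.36905844, -0.61840335],
       [ 0.54732484, -0.28786004, -0.78585757]]), 't': array([0.31185743, 0.38532826, 1.22733527])}
0.1 [ 0.1318999  -0.58471167  0.2305251 ] [ 9.93859512e-01  1.10646150e-01  2.06077928e-05 -8.36756857e-04] 0.08548796338818795 [ 0.39611293 -0.74238867  0.38079491]
```

View pics/top0.png

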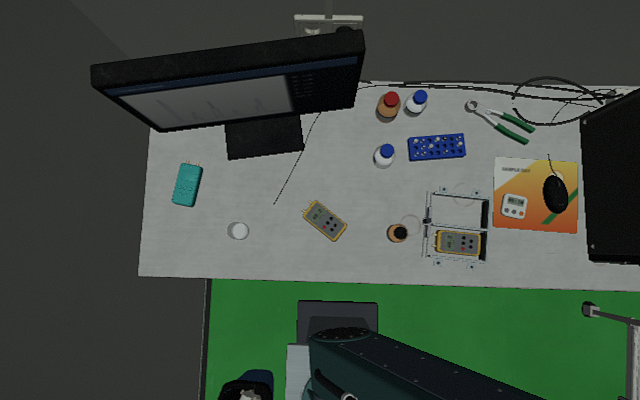

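View pics/side0.png

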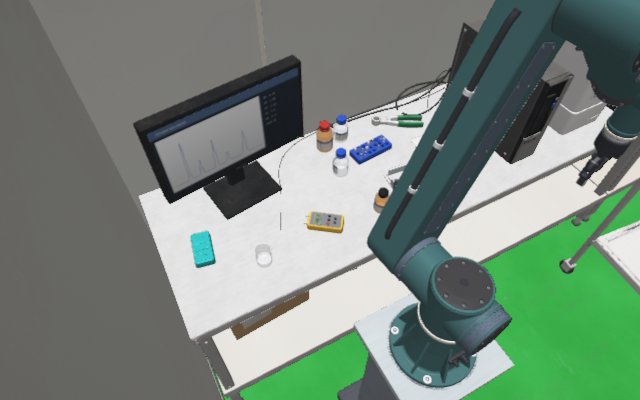

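The top view shows the loose meter at about (325,220). The dock is at (457,228), and its occupied bay is the near one, at (458,242). The amber bottle at (397,232) stands in front of that bay, the white bottle is at (385,154), and the beaker is at (238,231).

Candidates for the meter:
- Yellow and grey box at (325,220): this is the one.
- Turquoise look-alike at (187,185): not meant.
- Parked meter at (458,242): stays where it is.
- White timer at (514,206): not relevant.

Next is the close crop.

Run:
```python
import cv2
im=cv2.imread("pics/top0.png")
cv2.imwrite("pics/crop0.png",cv2.resize(im[170:290,295:495],None,fx=4,fy=4,interpolation=cv2.INTER_CUBIC))
```

```text
(no output)
```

View pics/crop0.png

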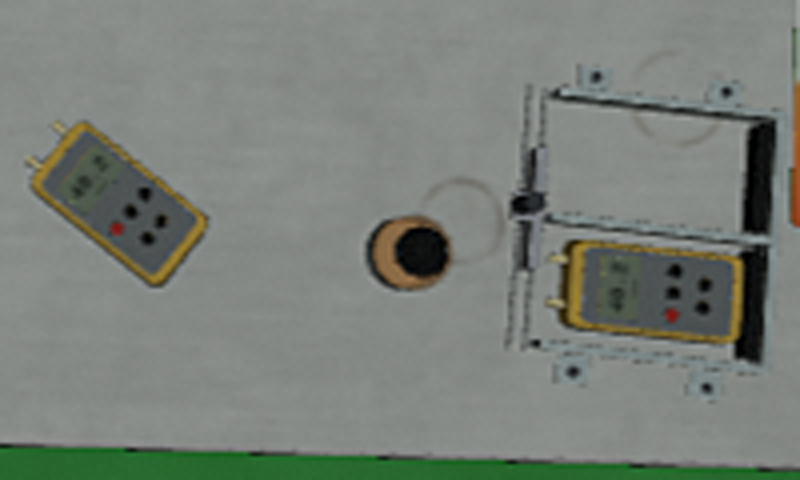

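The crop confirms it: the yellow and grey meter's stubs point up-left (30–60,130–160) and its flat end is at lower right. The shutter post is at crop (527,203).

```bash
cat > h.py <<'E'
import numpy as np, cv2
from bench import readout, optics
def ray(n,u,v,c=None):
    c=c or optics.calibration(n); f=200/np.tan(np.radians(c["fov_y"])/2)
    a=np.array([u-c["cx"],v-c["cy"]])/f
    if n=="wrist":
        r=np.hypot(*a)+1e-12; d=np.array([*(a/r*np.sin(r)),np.cos(r)])
    else: d=np.array([*a,1])
    return -c["R"].T@c["t"], c["R"].T@(d/np.linalg.norm(d))
def at(n,u,v,z,c=None):
    o,d=ray(n,u,v,c); return o+d*(z-o[2])/d[2]
def tri(*rays):
    A=sum(np.eye(3)-np.outer(d,d) for o,d in rays); b=sum((np.eye(3)-np.outer(d,d))@o for o,d in rays)
    return np.linalg.solve(A,b)
def proj(n,X,c=None):
    c=c or optics.calibration(n); f=200/np.tan(np.radians(c["fov_y"])/2); p=c["R"]@np.array(X)+c["t"]
    if n=="wrist":
        r=np.hypot(p[0],p[1]); return f*np.arctan2(r,p[2])*p[:2]/r+[c["cx"],c["cy"]]
    return f*p[:2]/p[2]+[c["cx"],c["cy"]]
E
python3 - <<'E'
from h import *
k=lambda x,y:(295+(x+.5)/4-.5,170+(y+.5)/4-.5)
P=lambda s,x,y,z:print(s,at("top",*k(x,y),z).round(4))
for q in [(82,122),(208,218),(158,287),(33,185)]: P("meter",*q,.026)
P("wallUpFront",552,92,.03);P("wallUpBack",777,115,.03);P("divF",545,218,.03);P("divB",770,240,.03);P("lowF",533,345,.03);P("lowB",765,367,.03)
P("post",527,203,.07)
P("ambercap",423,251,.095)
print("white",at("top",386,150,.105),"beaker",at("top",238,231,.03))
for q in [(568,240),(745,255),(733,343),(565,325)]: P("docked",*q,.026)
im=optics.get_image("wrist");c=optics.calibration("wrist");print(c)
np.save("w0.npy",c,allow_pickle=True)
cv2.imwrite("pics/wrist0.png",im)
E
```

```text
meter [0.5385 0.0938 0.026 ]
meter [0.4752 0.0065 0.026 ]
meter [0.4277 0.0393 0.026 ]
meter [0.4944 0.126  0.026 ]
wallUpFront [ 0.5669 -0.225   0.03  ]
wallUpBack [ 0.5551 -0.3761  0.03  ]
divF [ 0.4812 -0.2197  0.03  ]
divB [ 0.4706 -0.3695  0.03  ]
lowF [ 0.3963 -0.2112  0.03  ]
lowB [ 0.3863 -0.3642  0.03  ]
post [ 0.4882 -0.1974  0.07  ]
ambercap [ 0.4543 -0.1255  0.095 ]
white [ 0.66369973 -0.08628476  0.105     ] beaker [0.44826191 0.30044837 0.03      ]
docked [ 0.467  -0.2361  0.026 ]
docked [ 0.4603 -0.3542  0.026 ]
docked [ 0.4014 -0.345   0.026 ]
docked [ 0.4102 -0.2336  0.026 ]
{'fov_y': 65.70646984690485, 'cx': 317.73888398398276, 'cy': 205.4405255954459, 'R': array([[ 2.19892049e-01, -9.75524021e-01, -6.09405256e-04],
       [-9.28182521e-01, -2.09413004e-01,  3.07609170e-01],
       [-3.00207752e-01, -6.70751715e-02, -9.51512600e-01]]), 't': array([-0.60019195, -0.03963443,  0.38009542])}
```

View pics/wrist0.png

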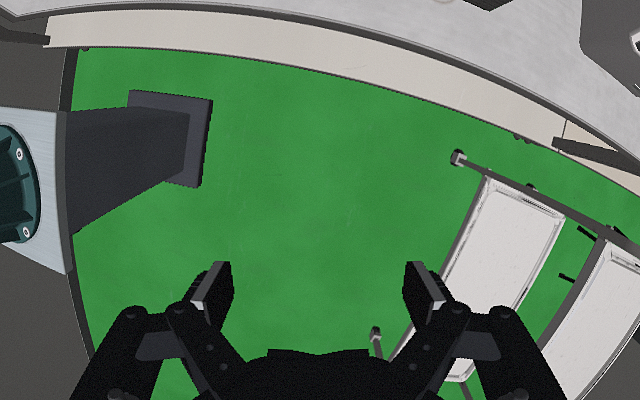

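The wrist doesn't see the bench yet. I'll move over the dock while closing the fingers, then look from there.

step_arm(rotation=[[0, 0, 0], [0, 0, 0], [0, 0, 0], [0, 0, 0], [0, 0, 0], [0, 0, 0], [0, 0, 0], [0, 0, 0]], dp=[[0.026, -0.018, -0.003], [0.026, -0.018, -0.003], [0.026, -0.018, -0.003], [0.026, -0.018, -0.003], [0.026, -0.018, -0.003], [0.026, -0.018, -0.003], [0.026, -0.018, -0.003], [0.026, -0.018, -0.003]], grip=[0, 0, 0, 0, 0, 0, 0, 0])

```text
time: 0.95
tcp_pos: [0.3038, -0.3978, 0.2552]
ee_rot: [0.994, 0.111, -0.0, -0.0]
ft_force: [0.1, 0.1, 0.6]
width: -0.0001
finger_force: 0.0
```

step_arm(rotation=[[0, 0, 0], [0, 0, 0], [0, 0, 0], [0, 0, 0], [0, 0, 0], [0, 0, 0], [0, 0, 0], [0, 0, 0]], dp=[[0.026, -0.018, -0.003], [0.026, -0.018, -0.003], [0.026, -0.018, -0.003], [0.026, -0.018, -0.003], [0.026, -0.018, -0.003], [0.026, -0.018, -0.003], [0.026, -0.018, -0.003], [0, 0, 0]], grip=[0, 0, 0, 0, 0, 0, 0, 0])

```text
time: 1.75
tcp_pos: [0.4551, -0.2336, 0.2765]
ee_rot: [0.994, 0.112, 0.001, -0.0]
ft_force: [0.6, -0.8, -0.0]
width: -0.0001
finger_force: 0.0
```

Run:
```python
from h import *
s=readout.read_state(); print(s["time"],s["tcp_pos"],s["ee_rot"],s["width"],s["ft_force"])
c=optics.calibration("wrist");im=optics.get_image("wrist")
np.save("w1.npy",c,allow_pickle=True)
cv2.imwrite("pics/wrist1.png",im)
```

```text
1.75 [ 0.45507375 -0.23364827  0.27649763] [ 9.93672063e-01  1.12316674e-01  7.63250826e-04 -4.61066801e-04] -7.206067350367251e-05 [ 0.55259646 -0.7787597  -0.0049499 ]
```

View pics/wrist1.png

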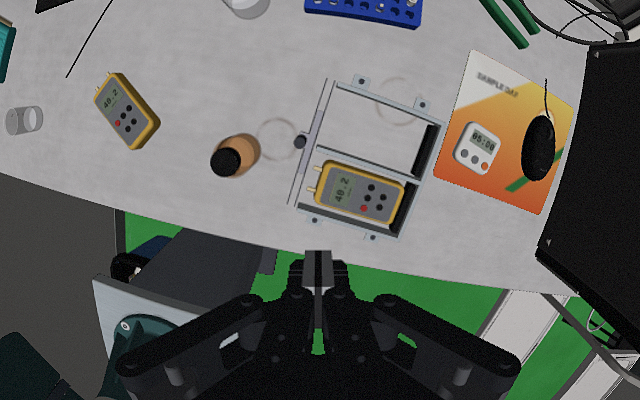

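The wrist view shows the post top at (300,141), the dock's far wall from (335,80) to (443,122), and the divider from (317,147) to (420,181). The loose meter is at (128,112), and the amber cap is at (228,162). Now I'll triangulate against the top view.

Run:
```python
from h import *
c=np.load("w1.npy",allow_pickle=True).item()
k=lambda x,y:(295+(x+.5)/4-.5,170+(y+.5)/4-.5)
for n,w,t,z in [("post",(299,141),(527,203),.07),("wallUF",(335,80),(552,92),.03),("wallUB",(444,122),(777,115),.03),("divF",(317,147),(545,218),.03),("divB",(420,181),(770,240),.03),
  ("m1",(122,73),(82,122),.026),("m2",(160,121),(208,218),.026),("m3",(134,147),(158,287),.026),("m4",(94,97),(33,185),.026),("amber",(226,163),(423,251),.095)]:
    print(n,tri(ray("wrist",*w,c),ray("top",*k(*t))).round(4),"wrist@z",at("wrist",*w,z,c).round(4))
```

```text
post [ 0.4897 -0.2035  0.0466] wrist@z [ 0.4923 -0.2044  0.07  ]
wallUF [ 0.5725 -0.2305  0.0085] wrist@z [ 0.5728 -0.2294  0.03  ]
wallUB [ 0.5629 -0.4022 -0.0268] wrist@z [ 0.5593 -0.3809  0.03  ]
divF [ 0.4824 -0.2271  0.0034] wrist@z [ 0.4852 -0.2267  0.03  ]
divB [ 0.4715 -0.3773  0.012 ] wrist@z [ 0.4741 -0.3707  0.03  ]
m1 [ 0.5413  0.0945 -0.0055] wrist@z [0.54   0.0713 0.026 ]
m2 [0.4762 0.0051 0.0028] wrist@z [ 0.4791 -0.0074  0.026 ]
m3 [0.4302 0.0399 0.0122] wrist@z [0.4359 0.0321 0.026 ]
m4 [0.4975 0.1269 0.0181] wrist@z [0.5007 0.1208 0.026 ]
amber [ 0.4538 -0.1283  0.0837] wrist@z [ 0.4555 -0.1318  0.095 ]
```

step_arm(rotation=[[0, 0, 0], [0, 0, 0], [0, 0, 0], [0, 0, 0], [0, 0, 0], [0, 0, 0], [0, 0, 0], [0, 0, 0]], dp=[[0.03, -0.005, 0.02], [0.03, -0.005, 0.02], [0.026, -0.005, 0.02], [0, 0, 0.03], [0, 0, 0.03], [0, 0, 0.02], [0, 0, 0], [0, 0, 0]], grip=[0, 0, 0, 0, 0, 0, 0, 0])

```text
time: 2.6
tcp_pos: [0.5331, -0.2033, 0.1363]
ee_rot: [0.994, 0.11, -0.0, -0.0]
ft_force: [0.0, 0.5, 0.1]
width: -0.0
finger_force: 0.0
```

Run:
```python
from h import *
s=readout.read_state(); print(s["tcp_pos"])
c=optics.calibration("wrist");im=optics.get_image("wrist");c2=optics.calibration("wrist");print(abs(c["t"]-c2["t"]).max())
np.save("w2.npy",c,allow_pickle=True)
cv2.imwrite("pics/wrist2.png",im)
print(proj("wrist",[.488,-.197,.07],c))
```

```text
[ 0.53306414 -0.20329276  0.13631607]
0.0009673299009468894
[296.00559361 271.55782107]
```

View pics/wrist2.png

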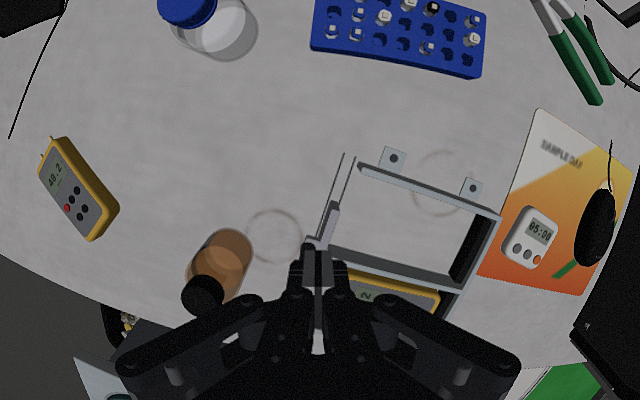

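The post is hidden just behind the fingertips at about (300,250). The far wall's front end is at (359,165) and the meter is at (78,188). I'll check these, then descend.

Run:
```python
from h import *
c=np.load("w2.npy",allow_pickle=True).item()
for n,w,z in [("wallUF",(359,164),.03),("wallUB",(500,214),.03),("m1",(63,137),.026),("m2",(119,206),.026),("m3",(92,241),.026),("m4",(38,172),.026)]: print(n,at("wrist",*w,z,c).round(4))
```

```text
wallUF [ 0.574  -0.2297  0.03  ]
wallUB [ 0.5619 -0.3788  0.03  ]
m1 [0.5456 0.0729 0.026 ]
m2 [ 0.4863 -0.0109  0.026 ]
m3 [0.4352 0.0304 0.026 ]
m4 [0.4993 0.1197 0.026 ]
```

step_arm(rotation=[[0, 0, 0], [0, 0, 0], [0, 0, 0], [0, 0, 0]], dp=[[0, 0, 0.04], [0, 0, 0.03], [0, 0, 0.024], [0, 0, 0]], grip=[0, 0, 0, 0])

```text
time: 3.05
tcp_pos: [0.5323, -0.2023, 0.041]
ee_rot: [0.994, 0.111, -0.001, -0.001]
ft_force: [-1.2, 0.7, 0.3]
width: 0.0
finger_force: 0.0
```

step_arm(rotation=[[0, 0, 0], [0, 0, 0], [0, 0, 0], [0, 0, 0], [0, 0, 0], [0, 0, 0], [0, 0, 0], [0, 0, 0]], dp=[[-0.0077, -0.0023, 0], [-0.0077, -0.0023, 0], [-0.0077, -0.0023, 0], [-0.0077, -0.0023, 0], [-0.0077, -0.0023, 0], [-0.0077, -0.0023, 0], [-0.0077, -0.0023, 0], [0, 0, 0]], grip=[0, 0, 0, 0, 0, 0, 0, 0])

```text
time: 3.85
tcp_pos: [0.4756, -0.1982, 0.0421]
ee_rot: [0.994, 0.111, -0.001, -0.001]
ft_force: [-0.5, -0.3, 0.4]
width: -0.0
finger_force: 0.0
```

step_arm(rotation=[[0, 0, 0], [0, 0, 0], [0, 0, 0], [0, 0, 0]], dp=[[-0.005, -0.0015, 0], [-0.005, -0.0015, 0], [-0.005, -0.0015, 0], [0, 0, 0]], grip=[0, 0, 0, 0])

```text
time: 4.25
tcp_pos: [0.4607, -0.1973, 0.0421]
ee_rot: [0.994, 0.111, -0.001, -0.0]
ft_force: [1.0, -0.2, 0.5]
width: 0.0002
finger_force: 0.0
```

step_arm(rotation=[[0, 0, 0], [0, 0, 0], [0, 0, 0]], dp=[[-0.004, -0.0012, 0], [-0.004, -0.0012, 0], [0, 0, 0]], grip=[0, 0, 0])

```text
time: 4.55
tcp_pos: [0.4602, -0.1982, 0.0429]
ee_rot: [0.994, 0.109, 0.006, 0.002]
ft_force: [20.1, 8.1, -12.7]
width: -0.0002
finger_force: 10.3
```

Run:
```python
from h import *
im=optics.get_image("top")
cv2.imwrite("pics/crop1.png",cv2.resize(im[170:290,295:495],None,fx=4,fy=4,interpolation=cv2.INTER_CUBIC))
```

```text
(no output)
```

View pics/crop1.png

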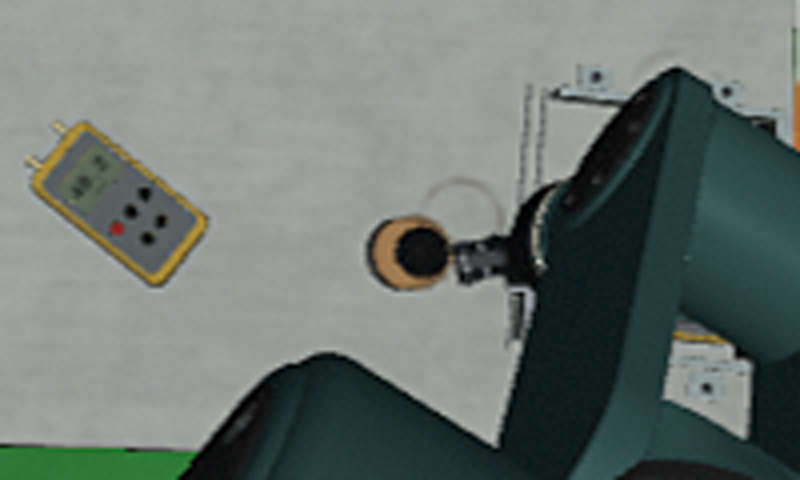

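The shutter is at its stop: 20 N at the fingers, with the plate end at crop (517,345). The amber bottle is still at (410,250). I'll back off, rise and go over the meter.

step_arm(rotation=[[0, 0, 0], [0, 0, 0], [0, 0, 0], [0, 0, 0], [0, 0, 0], [0, 0, 0], [0, 0, 0], [0, 0, 0]], dp=[[0.012, 0.003, 0], [0.015, 0.004, 0], [0, 0, -0.02], [0, 0, -0.04], [0, 0, -0.04], [0, 0, -0.04], [0, 0, -0.03], [0, 0, 0]], grip=[0, 0, 0, 0, 0, 0, 0, 0.085])

```text
time: 5.4
tcp_pos: [0.4837, -0.1995, 0.2167]
ee_rot: [0.994, 0.111, 0.003, 0.003]
ft_force: [0.7, -0.9, 0.2]
width: 0.0134
finger_force: 0.0
```

step_arm(rotation=[[0, 0, 0], [0, 0, 0], [0, 0, 0], [0, 0, 0], [0, 0, 0], [0, 0, -0.14], [0, 0, -0.14], [0, 0, -0.14]], dp=[[0.006, -0.04, 0], [0.006, -0.04, 0], [0.006, -0.04, 0], [0.006, -0.04, 0], [0.006, -0.04, 0], [0, 0, 0], [0, 0, 0], [0, 0, 0]], grip=[0.085, 0.085, 0.085, 0.085, 0.085, 0.085, 0.085, 0.085])

```text
time: 6.2
tcp_pos: [0.4656, 0.0043, 0.2113]
ee_rot: [0.948, 0.319, -0.001, -0.0]
ft_force: [0.7, -1.0, 0.2]
width: 0.0851
finger_force: 0.0
```

step_arm(rotation=[[0, 0, -0.14], [0, 0, -0.147], [0, 0, 0], [0, 0, 0]], dp=[[0, 0, 0], [0, 0, 0], [0, 0, 0], [0, 0, 0]], grip=[0.085, 0.085, 0.085, 0.085])

```text
time: 6.6
tcp_pos: [0.466, 0.0037, 0.2116]
ee_rot: [0.895, 0.446, -0.001, -0.0]
ft_force: [0.3, -0.3, -0.0]
width: 0.085
finger_force: 0.0
```

Run:
```python
from h import *
s=readout.read_state(); print(s["tcp_pos"],s["ee_rot"])
c=optics.calibration("wrist");im=optics.get_image("wrist")
np.save("w3.npy",c,allow_pickle=True)
cv2.imwrite("pics/wrist3.png",im)
```

```text
[0.46603918 0.00373676 0.21161618] [ 8.94968705e-01  4.46128073e-01 -7.67486602e-04 -4.12751742e-04]
```

View pics/wrist3.png

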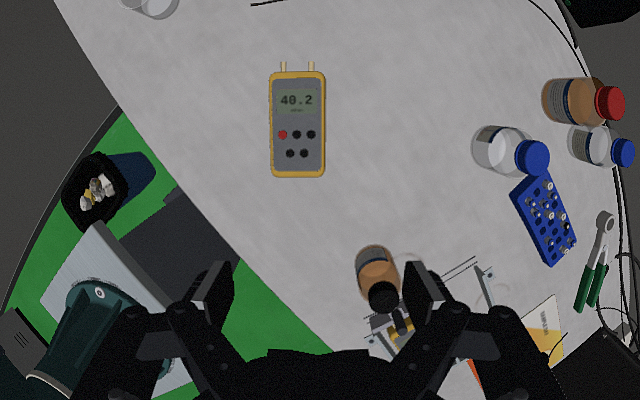

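The meter is upright in the wrist view, with its stubs at top (284,66) and (311,66), top-face corners at (270,73), (325,73), (325,176) and (273,177), and nothing around it.

Run:
```python
from h import *
c=np.load("w3.npy",allow_pickle=True).item()
k=lambda x,y:(295+(x+.5)/4-.5,170+(y+.5)/4-.5)
W=[(325,73),(325,176),(273,176),(270,74)];T=[(82,122),(208,218),(158,287),(33,185)]
P=[at("wrist",*w,.026,c) for w in W]
for w,t,p in zip(W,T,P): print(p.round(4),tri(ray("wrist",*w,c),ray("top",*k(*t))).round(4))
P=np.array(P);m=P.mean(0)[:2];a=(P[0]+P[3]-P[1]-P[2])[:2];a/=np.linalg.norm(a)
print("centre",m,"axis deg",np.degrees(np.arctan2(a[1],a[0])),"origin",m+.0055*a,"grip pt x=+20mm",m+.0255*a)
s=readout.read_state(); from scipy.spatial.transform import Rotation as R
q=R.from_quat(s["ee_rot"]); g=[*(m+.0255*a),.004]
print("tool delta",q.inv().apply(np.array(g)-s["tcp_pos"]), q.as_matrix()[:,0])
```

```text
[0.5425 0.0915 0.026 ] [ 0.5472  0.0961 -0.0413]
[0.4762 0.003  0.026 ] [0.4759 0.0055 0.0324]
[0.431  0.0373 0.026 ] [0.4282 0.0377 0.0158]
[0.4967 0.126  0.026 ] [0.4957 0.1271 0.0166]
centre [0.48660727 0.06441612] axis deg 53.31789701988374 origin [0.48989283 0.06882691] grip pt x=+20mm [0.50184032 0.08486616]
tool delta [ 0.08642051 -0.02006202  0.20771491] [ 6.01621004e-01  7.98781292e-01 -7.84346364e-04]
```

step_arm(rotation=[[0, 0, 0], [0, 0, 0], [0, 0, 0], [0, 0, 0], [0, 0, 0], [0, 0, 0], [0, 0, 0], [0, 0, 0]], dp=[[0.032, -0.007, 0], [0.032, -0.007, 0], [0.032, -0.006, 0.03], [0, 0, 0.04], [0, 0, 0.04], [0, 0, 0.04], [0, 0, 0.03], [0, 0, 0]], grip=[0.085, 0.085, 0.085, 0.085, 0.085, 0.085, 0.085, 0.085])

```text
time: 7.45
tcp_pos: [0.5046, 0.0924, 0.0288]
ee_rot: [0.895, 0.447, -0.004, -0.002]
ft_force: [-0.8, 0.4, -0.2]
width: 0.0851
finger_force: 0.0
```

step_arm(rotation=[[0, 0, 0], [0, 0, 0], [0, 0, 0], [0, 0, 0]], dp=[[0, 0, 0.014], [0, 0, 0.012], [0, 0, 0], [0, 0, 0]], grip=[0.085, 0.085, 0.085, 0.085])

```text
time: 7.85
tcp_pos: [0.5085, 0.0926, 0.007]
ee_rot: [0.894, 0.448, 0.0, 0.0]
ft_force: [1.0, -0.1, -0.4]
width: 0.0847
finger_force: 0.0
```

Now close gently.

step_arm(rotation=[[0, 0, 0], [0, 0, 0], [0, 0, 0], [0, 0, 0], [0, 0, 0], [0, 0, 0]], dp=[[0, 0, 0], [0, 0, 0], [0, 0, 0], [0, 0, 0], [0, 0, 0], [0, 0, 0]], grip=[0.07, 0.06, 0.055, 0.055, 0.055, 0.055], squeeze=20)

```text
time: 8.45
tcp_pos: [0.5086, 0.0928, 0.0073]
ee_rot: [0.894, 0.448, 0.001, 0.0]
ft_force: [-1.1, 0.9, 4.2]
width: 0.0617
finger_force: 20.7
```

```bash
cat > go.py <<'E'
import sys
from h import *
from scipy.spatial.transform import Rotation as R
O=np.array([.484,-.2215]); ex=np.array([-.0706,-.9975]); ex/=np.linalg.norm(ex); ey=np.array([-ex[1],ex[0]])
def tool_to(X,Y,z):
    "tool delta to reach dock point X,Y at height z, plus yaw error to dock"
    s=readout.read_state(); q=R.from_quat(s["ee_rot"]); p=s["tcp_pos"]
    d=p[:2]-O; xa=q.as_matrix()[:,0]
    print("t",round(s["time"],2),"tcp",p.round(4),"dock xy",(d@ex).round(4),(d@ey).round(4),"w",round(s["width"],4),"f",s["finger_force"],"F",np.round(s["ft_force"],1))
    yaw=np.arctan2(xa[1],xa[0]);tgt=np.arctan2(-ex[1],-ex[0]);print("yaw deg",np.degrees(yaw),"tool z turn",-(tgt-yaw))
    g=np.array([*(O+X*ex+Y*ey),z]); print("tool delta now",q.inv().apply(g-p).round(4))
    qa=R.from_euler("z",tgt-yaw)*q; print("after turn",qa.inv().apply(g-p).round(4))
if __name__=="__main__": tool_to(*map(float,sys.argv[1:4]))
E
python3 go.py -0.2 0.047 0.006
```

```text
t 8.45 tcp [0.5086 0.0928 0.0073] dock xy -0.3152 0.0023 w 0.0617 f 20.669845640659332 F [-1.1  0.9  4.2]
yaw deg 53.19023742379836 tool z turn -0.5717924402911478
tool delta now [-0.0727  0.0999  0.0013]
after turn [-0.1152  0.0447  0.0012]
```

step_arm(rotation=[[0, 0, -0.1], [0, 0, -0.1], [0, 0, -0.1], [0, 0, -0.1], [0, 0, -0.1], [0, 0, -0.072], [0, 0, 0], [0, 0, 0]], dp=[[0, 0, 0], [0, 0, 0], [0, 0, 0], [0, 0, 0], [0, 0, 0], [0, 0, 0], [0, 0.01, 0], [0, 0.01, 0]], grip=[0.055, 0.055, 0.055, 0.055, 0.055, 0.055, 0.055, 0.055])

```text
time: 9.25
tcp_pos: [0.5264, 0.0914, 0.0072]
ee_rot: [0.731, 0.682, -0.001, -0.001]
ft_force: [-3.7, 0.6, 7.0]
width: 0.0614
finger_force: 20.1
```

step_arm(rotation=[[0, 0, 0], [0, 0, 0], [0, 0, 0], [0, 0, 0], [0, 0, 0], [0, 0, 0], [0, 0, 0], [0, 0, 0]], dp=[[-0.01, 0.008, 0], [-0.015, 0.008, 0], [-0.015, 0.008, 0], [-0.015, 0, 0], [-0.015, 0, 0], [-0.015, 0, 0], [-0.015, 0, 0], [0, 0, 0]], grip=[0.055, 0.055, 0.055, 0.055, 0.055, 0.055, 0.055, 0.055])

```text
time: 10.05
tcp_pos: [0.5454, -0.0122, 0.0073]
ee_rot: [0.732, 0.682, 0.0, 0.001]
ft_force: [-0.6, -3.9, 6.1]
width: 0.0618
finger_force: 22.0
```

```bash
python3 go.py -0.2 0.047 0.006
python3 - <<'E'
from h import *
im=optics.get_image("top")
cv2.imwrite("pics/crop2.png",cv2.resize(im[150:290,295:495],None,fx=4,fy=4,interpolation=cv2.INTER_CUBIC))
E
```

```text
t 10.05 tcp [ 0.5454 -0.0122  0.0073] dock xy -0.2131 0.0465 w 0.0618 f 21.968706250190735 F [-0.6 -3.9  6.1]
yaw deg 85.93683690681226 tool z turn -0.00025646048068228566
tool delta now [-0.0131  0.0005  0.0013]
after turn [-0.0131  0.0005  0.0013]
```

View pics/crop2.png

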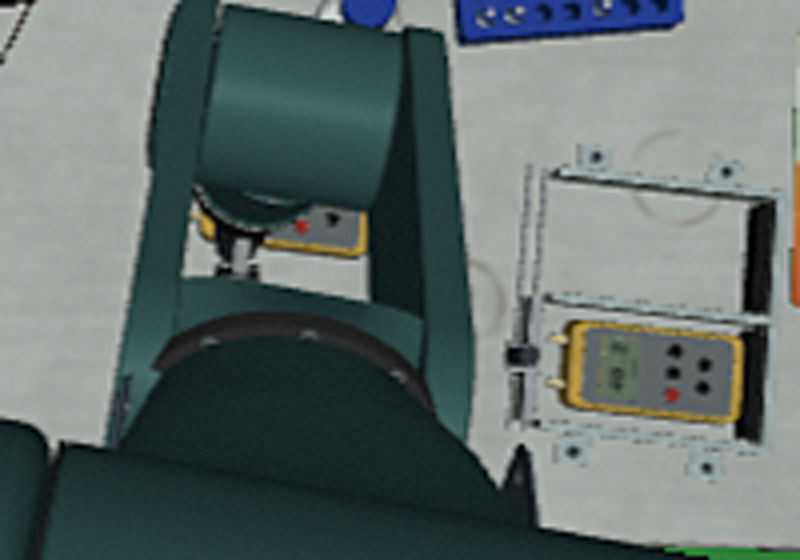

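The shutter now covers the near bay, with its plate at crop (517–530, 297–425). The gripped meter's near edge runs from (265,246) to (340,256), parallel to the divider. I'll check its lateral position against the divider in this same view.

Run:
```python
from h import *
from go import ex,ey
k=lambda x,y:(295+(x+.5)/4-.5,150+(y+.5)/4-.5)
O=np.array([.4815,-.219])
for q,z in [((280,247),.024),((340,255),.024),((365,250),.024),((545,298),.03),((770,320),.03),((552,172),.03),((777,195),.03),((520,354),.07)]:
    d=at("top",*k(*q),z)[:2]-O; print(q,(d@ex).round(4),(d@ey).round(4))
```

```text
(280, 247) -0.1787 0.0173
(340, 255) -0.1377 0.0158
(365, 250) -0.1211 0.0209
(545, 298) 0.0007 -0.0002
(770, 320) 0.1509 -0.0003
(552, 172) -0.0001 0.0856
(777, 195) 0.1515 0.0845
(520, 354) -0.0235 -0.0411
```

step_arm(rotation=[[0, 0, 0], [0, 0, 0], [0, 0, 0], [0, 0, 0], [0, 0, 0], [0, 0, 0], [0, 0, 0], [0, 0, 0]], dp=[[-0.015, 0, 0], [-0.015, 0, 0], [-0.015, 0, 0], [-0.015, 0, 0], [-0.015, 0, 0], [-0.015, 0, 0], [-0.015, 0, 0], [0, 0, 0]], grip=[0.055, 0.055, 0.055, 0.055, 0.055, 0.055, 0.055, 0.055])

```text
time: 10.9
tcp_pos: [0.5379, -0.117, 0.0073]
ee_rot: [0.732, 0.682, 0.0, 0.001]
ft_force: [-1.4, -4.0, 7.4]
width: 0.0614
finger_force: 22.1
```

```bash
python3 go.py -0.034 0.045 0.006
```

```text
t 10.9 tcp [ 0.5379 -0.117   0.0073] dock xy -0.1081 0.0463 w 0.0614 f 22.053854763507843 F [-1.4 -4.   7.4]
yaw deg 85.93382231205514 tool z turn -0.00030907508480737533
tool delta now [-0.0741 -0.0013  0.0014]
after turn [-0.0741 -0.0013  0.0014]
```

step_arm(rotation=[[0, 0, 0], [0, 0, 0], [0, 0, 0], [0, 0, 0], [0, 0, 0], [0, 0, 0], [0, 0, 0]], dp=[[-0.012, 0, 0], [-0.012, 0, 0], [-0.012, 0, 0], [-0.012, 0, 0], [-0.012, 0, 0], [-0.012, 0, 0], [0, 0, 0]], grip=[0.055, 0.055, 0.055, 0.055, 0.055, 0.055, 0.055])

```text
time: 11.6
tcp_pos: [0.5325, -0.1883, 0.0073]
ee_rot: [0.732, 0.682, -0.0, 0.001]
ft_force: [-1.4, -2.4, 8.0]
width: 0.0615
finger_force: 22.3
```

```bash
python3 go.py -0.034 0.045 0.006
python3 - <<'E'
from h import *
c=optics.calibration("wrist");cv2.imwrite("pics/wrist4.png",optics.get_image("wrist"))
E
```

```text
t 11.6 tcp [ 0.5325 -0.1883  0.0073] dock xy -0.0366 0.046 w 0.0615 f 22.30008065700531 F [-1.4 -2.4  8. ]
yaw deg 85.94362859859812 tool z turn -0.00013792309723847929
tool delta now [-0.0025 -0.001   0.0013]
after turn [-0.0025 -0.001   0.0013]
```

View pics/wrist4.png

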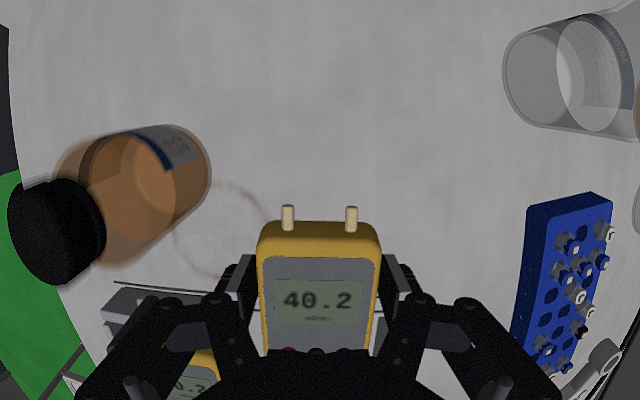

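The meter's flat end is about 58 mm inside the free bay and it sits straight. The stub ends are at (288,215) and (352,215), and the amber bottle is upright at (130,190), clear of the fingers. I'll release, rise, close and step behind the stubs.

step_arm(rotation=[[0, 0, 0], [0, 0, 0], [0, 0, 0], [0, 0, 0], [0, 0, 0], [0, 0, 0], [0, 0, 0], [0, 0, 0]], dp=[[0, 0, 0], [0, 0, 0], [0, 0, 0], [0, 0, -0.01], [0, 0, -0.03], [0, 0, -0.03], [0, 0, -0.02], [0, 0, 0]], grip=[0.075, 0.078, 0.078, 0.078, 0.078, 0.078, 0.014, 0.014])

```text
time: 12.45
tcp_pos: [0.5349, -0.1877, 0.0998]
ee_rot: [0.731, 0.682, 0.001, 0.003]
ft_force: [0.5, -0.6, 0.3]
width: 0.0504
finger_force: 0.0
```

step_arm(rotation=[[0, 0, 0], [0, 0, 0], [0, 0, 0], [0, 0, 0], [0, 0, 0], [0, 0, 0], [0, 0, 0], [0, 0, 0]], dp=[[0, 0, 0], [0, 0, 0], [0.02, 0, 0], [0.02, 0, 0], [0.02, 0, 0], [0.01, 0, 0], [0, 0, 0], [0, 0, 0]], grip=[0.014, 0.014, 0.014, 0.014, 0.014, 0.014, 0.014, 0.014])

```text
time: 13.25
tcp_pos: [0.5374, -0.1172, 0.0959]
ee_rot: [0.731, 0.682, -0.0, -0.0]
ft_force: [-0.5, 0.3, -0.2]
width: 0.014
finger_force: 0.0
```

```bash
python3 go.py -0.105 0.046 0.010
```

```text
t 13.25 tcp [ 0.5374 -0.1172  0.0959] dock xy -0.1079 0.0459 w 0.014 f 0.0 F [-0.5  0.3 -0.2]
yaw deg 86.02697493354549 tool z turn 0.0013167448670632353
tool delta now [-0.0028  0.0001  0.0859]
after turn [-0.0028  0.0001  0.0859]
```

step_arm(rotation=[[0, 0, 0], [0, 0, 0], [0, 0, 0], [0, 0, 0], [0, 0, 0]], dp=[[0, 0, 0.03], [0, 0, 0.03], [0, 0, 0.015], [0, 0, 0.01], [0, 0, 0]], grip=[0.014, 0.014, 0.014, 0.014, 0.014])

```text
time: 13.75
tcp_pos: [0.5368, -0.1174, 0.0101]
ee_rot: [0.732, 0.682, -0.001, -0.001]
ft_force: [-0.9, 0.7, 0.7]
width: 0.0137
finger_force: 0.0
```

step_arm(rotation=[[0, 0, 0], [0, 0, 0], [0, 0, 0], [0, 0, 0], [0, 0, 0], [0, 0, 0], [0, 0, 0], [0, 0, 0]], dp=[[-0.01, 0, 0], [-0.01, 0, 0], [-0.01, 0, 0], [-0.01, 0, 0], [-0.01, 0, 0], [-0.01, 0, 0], [-0.01, 0, 0], [0, 0, 0]], grip=[0.014, 0.014, 0.014, 0.014, 0.014, 0.014, 0.014, 0.014])

```text
time: 14.55
tcp_pos: [0.533, -0.1885, 0.0114]
ee_rot: [0.732, 0.682, -0.0, 0.001]
ft_force: [0.1, -0.4, 0.4]
width: 0.0139
finger_force: 0.0
```

```bash
python3 go.py -0.004 0.046 0.010
python3 - <<'E'
from h import *
cv2.imwrite("pics/wrist5.png",optics.get_image("wrist"))
E
```

```text
t 14.55 tcp [ 0.533  -0.1885  0.0114] dock xy -0.0364 0.0465 w 0.0139 f 0.0 F [ 0.1 -0.4  0.4]
yaw deg 85.9319162283605 tool z turn -0.00034234252109732743
tool delta now [-0.0324 -0.0005  0.0014]
after turn [-0.0324 -0.0005  0.0014]
```

View pics/wrist5.png

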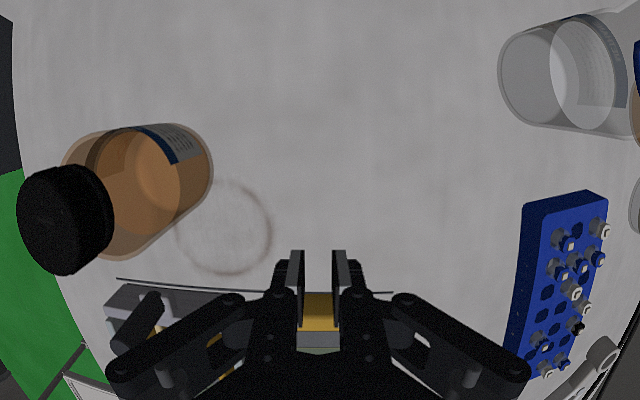

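The fingers are behind the meter, whose yellow end is visible at (320,310), and it is moving in straight. The amber bottle and the post are clear.

step_arm(rotation=[[0, 0, 0], [0, 0, 0], [0, 0, 0], [0, 0, 0], [0, 0, 0]], dp=[[-0.007, 0, 0], [-0.007, 0, 0], [-0.007, 0, 0], [-0.005, 0, 0], [0, 0, 0]], grip=[0.014, 0.014, 0.014, 0.014, 0.014])

```text
time: 15.1
tcp_pos: [0.531, -0.2136, 0.0113]
ee_rot: [0.732, 0.682, 0.0, 0.0]
ft_force: [-0.1, -0.4, -0.2]
width: 0.0141
finger_force: 0.0
```

step_arm(rotation=[[0, 0, 0], [0, 0, 0], [0, 0, 0], [0, 0, 0]], dp=[[-0.003, 0, 0], [-0.003, 0, 0], [0, 0, 0], [0, 0, 0]], grip=[0.014, 0.014, 0.014, 0.014])

```text
time: 15.5
tcp_pos: [0.5305, -0.2187, 0.0113]
ee_rot: [0.731, 0.682, 0.0, 0.0]
ft_force: [0.4, -0.2, -0.2]
width: 0.0137
finger_force: 0.0
```

```bash
python3 go.py -0.004 0.046 0.010
```

```text
t 15.5 tcp [ 0.5305 -0.2187  0.0113] dock xy -0.006 0.0462 w 0.0137 f 0.0 F [ 0.4 -0.2 -0.2]
yaw deg 85.99343474594774 tool z turn 0.0007313581617458542
tool delta now [-0.002  -0.0002  0.0013]
after turn [-0.002  -0.0002  0.0013]
```

step_arm(rotation=[[0, 0, 0], [0, 0, 0], [0, 0, 0]], dp=[[-0.003, 0, 0], [-0.002, 0, 0], [0, 0, 0]], grip=[0.014, 0.014, 0.014])

```text
time: 15.8
tcp_pos: [0.5301, -0.2232, 0.0113]
ee_rot: [0.732, 0.682, 0.0, -0.0]
ft_force: [1.0, 3.7, 0.5]
width: 0.0141
finger_force: 1.8
```

step_arm(rotation=[[0, 0, 0], [0, 0, 0], [0, 0, 0]], dp=[[-0.002, 0, 0], [-0.002, 0, 0], [0, 0, 0]], grip=[0.014, 0.014, 0.014])

```text
time: 16.1
tcp_pos: [0.5299, -0.2237, 0.0113]
ee_rot: [0.732, 0.681, 0.002, -0.002]
ft_force: [5.7, 17.5, 4.7]
width: 0.0142
finger_force: 9.0
```

The force has risen to 17 N, so the meter is home against the back stop. I'll retreat straight back, rise and move away to check from the top.

step_arm(rotation=[[0, 0, 0], [0, 0, 0], [0, 0, 0], [0, 0, 0], [0, 0, 0], [0, 0, 0], [0, 0, 0], [0, 0, 0]], dp=[[0.006, 0, 0], [0.012, 0, 0], [0.014, 0, 0], [0, 0, -0.03], [0, 0, -0.04], [0, 0, -0.04], [0, 0, -0.04], [0, 0, -0.03]], grip=[0.014, 0.014, 0.014, 0.014, 0.014, 0.014, 0.014, 0.014])

```text
time: 16.9
tcp_pos: [0.5325, -0.1954, 0.1939]
ee_rot: [0.731, 0.682, 0.0, 0.001]
ft_force: [1.0, -0.8, -0.2]
width: 0.0141
finger_force: 0.0
```

step_arm(rotation=[[0, 0, 0], [0, 0, 0], [0, 0, 0], [0, 0, 0], [0, 0, 0], [0, 0, 0], [0, 0, 0], [0, 0, 0]], dp=[[0.04, 0, -0.01], [0.04, 0, -0.01], [0.04, 0, 0], [0.04, 0, 0], [0.04, 0, 0], [0.04, 0, 0], [0, 0, 0], [0, 0, 0]], grip=[0.014, 0.014, 0.014, 0.014, 0.014, 0.014, 0.014, 0.014])

```text
time: 17.7
tcp_pos: [0.5483, 0.0448, 0.2112]
ee_rot: [0.73, 0.683, -0.0, 0.0]
ft_force: [-0.5, 0.3, -1.0]
width: 0.0142
finger_force: 0.0
```

Run:
```python
from h import *
im=optics.get_image("top"); print(readout.read_state()["tcp_pos"])
cv2.imwrite("pics/crop3.png",cv2.resize(im[150:290,295:495],None,fx=4,fy=4,interpolation=cv2.INTER_CUBIC))
```

```text
[0.54843711 0.04386971 0.21118898]
```

View pics/crop3.png

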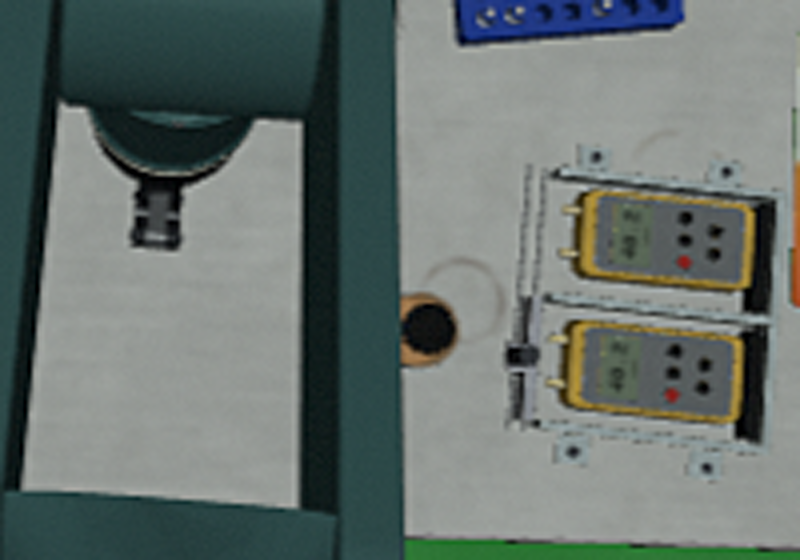

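Both meters sit at the same depth in their bays (flat ends at crop x≈755 and 745). The shutter stands over the near bay with its post at (520,354), and the amber bottle is in place at (430,328). The arm touches nothing, so I'll hand in.

```bash
python3 -c "
from bench import close_job
print(close_job())"
```

```text
the job is handed in; nothing more can be done
None
```

The job is handed in (no verdict came back): the shutter is at its stop over the occupied near bay, and the loose meter is in the free bay, flat end first against the back stop; I gripped it lightly to turn and slide it along the bench, then pushed it home, and saw no other object disturbed.

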